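# Draw the tea caddy's tray with an S-hook

## Task

The pull-out tray of the wooden tea caddy is opened with the S-hook: take the hook, pass one of its tips through the small hole in the tray's hinged pull plate and draw the tray all the way out to its stop, keeping the robot itself off the caddy, tray and plate. Then unhook, leave the tray open, and lay the hook flat inside the round dish, leaving everything else where it stands.

Things in the scene. Friction and masses are not known exactly. Their poses are not given: they have to be found in the camera images.
- caddy: Closed wooden box 160 (x) x 160 (y) x 110 mm high, fixed to the shelf. Origin: centre of its underside; its front, with the tray, faces its own -x, z up. It stands on the robot's right with its front turned to the left (+y of the room), yaw -1.67 to -1.07 rad.
- caddy_tray (a joint): How far the tray is drawn out along the caddy's -x, m: 0 shut, 0.100 at its stop. It starts 0 to 12 mm out. It runs stiffly (about 2.5 N) and stays where it is left.
- pull_pin (a point): Centre of the pull plate's hinge pin, 60 mm above the shelf; moves with the tray; axes as the caddy's. The pin lies along y between two lugs that reach 3 mm ahead of it and 6 mm to either side. The flat brass plate stands edge-on: 4 mm thick (|y| below 2 mm), 26 mm high, reaching 37 mm ahead of the pin (-x). Its 12 mm through hole, axis along y, is centred 26 mm from the pin, on the plate's midline.
- tray_front (a point): Point on the tray's front face, 10 mm behind the pin (+x) at the same height. The pull plate tilts about the pin, starting anywhere from 0.45 rad down to 0.45 rad up from level (stops at 0.5): that angle is NOT reported, so the hole lies up to 11 mm below or above the pin and must be seen or felt for. The hinge is stiff: it stays put, but about 3 N up or down at the hole swings it.
- s_hook: Steel S-hook of 5.5 mm round wire, lying flat, 120 mm long, 70 to 140 g, with a square wooden sleeve (40 long x 14 wide x 14 mm high) on the middle of its straight shank. Origin: centre of its underside; x along the shank (x -40 to +40 mm), z up, wire centre 7 mm above the underside. Both ends are alike, turned by 180 degrees about z.
- tip_a (a point): Rounded end of the hook's wire at hook x +22, y +34, z 7 mm. At shank end x +40 the wire turns back through a half circle of 17 mm radius on the +y side into a straight leg that runs along y +34 mm in -x and ends at this tip.
- root_a (a point): Start of that leg, where the half circle ends: hook x +40, y +34, z 7 mm.
- tip_b (a point): Very end of the wire at the other end: hook x -22, y -34, z 7 mm; points along the hook's +x.
- root_b (a point): Start of that leg, at hook x -40, y -34, z 7 mm.
- dish: Round white ceramic dish, loose, 168 mm across the rim, 16 mm high; flat inner floor about 140 mm across, 5 mm above its underside. Origin: centre of its underside. The hook and the dish lie one at the left and one at the right of the shelf; which is where varies.
- kettle: Blue enamel kettle, 168 mm across, 170 mm high. Bystander. Origin: centre of its underside, as for the other bystanders.
- teapot: Clear glass teapot, 136 mm across, 125 mm high. Bystander.
- mug_a: White mug, 80 mm across, 85 mm high. Bystander.
- mug_b: White mug, 80 mm across, 85 mm high. Bystander.
- tea_tin: Steel tin, 70 mm across, 110 mm high. Bystander.
- honey_jar: Amber glass jar, 64 mm across, 90 mm high. Bystander.
- spoon: Steel spoon, 150 mm long, lying near the robot. Bystander.
Not all that is in view belongs to the job. Leave any blue look-alike of the s_hook alone. Of the things shaped like the dish, the white one is meant.

How it is judged:
On the way, in this order (a step that is already met when the one before it is completed fails the run):
1. one tip of the S-hook is through the pull plate and the tray follows it, drawn out more than 20 mm (((y of tip_a in the frame of pull_pin above 0.005 m and y of root_a in the frame of pull_pin below -0.003 m and x of tip_a in the frame of pull_pin between -0.034 and -0.012 m and z of tip_a in the frame of pull_pin between -0.022 and 0.022 m) or (y of tip_a in the frame of pull_pin below -0.005 m and y of root_a in the frame of pull_pin above 0.003 m and x of tip_a in the frame of pull_pin between -0.034 and -0.012 m and z of tip_a in the frame of pull_pin between -0.022 and 0.022 m) or (y of tip_b in the frame of pull_pin above 0.005 m and y of root_b in the frame of pull_pin below -0.003 m and x of tip_b in the frame of pull_pin between -0.034 and -0.012 m and z of tip_b in the frame of pull_pin between -0.022 and 0.022 m) or (y of tip_b in the frame of pull_pin below -0.005 m and y of root_b in the frame of pull_pin above 0.003 m and x of tip_b in the frame of pull_pin between -0.034 and -0.012 m and z of tip_b in the frame of pull_pin between -0.022 and 0.022 m)) and value of joint caddy_tray above 0.02 m), for 0.1 s.
2. the tray is drawn out more than 60 mm with the hook still through the plate (((y of tip_a in the frame of pull_pin above 0.005 m and y of root_a in the frame of pull_pin below -0.003 m and x of tip_a in the frame of pull_pin between -0.034 and -0.012 m and z of tip_a in the frame of pull_pin between -0.022 and 0.022 m) or (y of tip_a in the frame of pull_pin below -0.005 m and y of root_a in the frame of pull_pin above 0.003 m and x of tip_a in the frame of pull_pin between -0.034 and -0.012 m and z of tip_a in the frame of pull_pin between -0.022 and 0.022 m) or (y of tip_b in the frame of pull_pin above 0.005 m and y of root_b in the frame of pull_pin below -0.003 m and x of tip_b in the frame of pull_pin between -0.034 and -0.012 m and z of tip_b in the frame of pull_pin between -0.022 and 0.022 m) or (y of tip_b in the frame of pull_pin below -0.005 m and y of root_b in the frame of pull_pin above 0.003 m and x of tip_b in the frame of pull_pin between -0.034 and -0.012 m and z of tip_b in the frame of pull_pin between -0.022 and 0.022 m)) and value of joint caddy_tray above 0.06 m), for 0.05 s.
At the end, for the whole second after the job is handed in: The tray is out at its stop (within 10 mm), and the S-hook lies at rest flat (within 0.2 rad) in the dish, its middle within 30 mm of the dish's centre and less than 20 mm above its underside (value of joint caddy_tray above 0.09 m and horizontal distance between s_hook and dish below 0.03 m and z of s_hook in the frame of dish below 0.02 m and angle between s_hook's own z axis and vertical below 0.2 rad and linear speed of s_hook below 0.02 m/s); the robot touches nothing.
It fails at once if the gripper or arm touches the caddy, its tray or pull plate (contact force between any of the fingers, the arm and caddy above 0.5 N).
It fails at once if a bystander is moved by more than 30 mm (distance of any of kettle, teapot, mug_a, mug_b, tea_tin, honey_jar, spoon from where it was at the start of the episode above 0.03 m).
It fails at once if the dish is pushed away by more than 50 mm (distance of dish from where it was at the start of the episode above 0.05 m).
It also fails if it takes over 67 s, if anything falls off the work surface, if the arm or the gripper's body presses on something with over 40 N, if the wrist force passes 120 N, or if a joint passes its speed limit or range.

## Robot

A 6-joint arm with a two-finger parallel gripper is mounted at the origin on the work surface. World frame = base frame: x ahead of the robot, y to its left, z up, the work surface at z = 0. Lengths are in m, angles in rad, forces in N, time in s.
With the tool pointing down it reaches from about 0.35 to 0.975 m from the base axis. Payload 4.9 kg.
Tool frame: the origin (TCP) lies at the very end of the fingers, on their centre line; the grasp point (between the pads) lies 19 mm behind it; z points along the fingers, y is the line along which they close (so a half turn about z gives the same grasp; the last joint's range is limited). The gripper opens to 85 mm and grips with 20 to 120 N. Pads are 22 mm wide; open, the fingers measure 114 mm over their backs; the gripper's body (76 mm by 85 mm) begins 54 mm behind the grasp point. The pads swing forward as they close: fully open they stand 13 mm farther back than shut.
Start: joints at [0.989, 0.053, 1.613, -0, 1.476, -0.119], TCP at [0.279, 0.559, 0.231] pointing down, gripper open.
Joint ranges: [-3.01, 3.01], [-1.01, 2.22], [0.06, 2.58], [-1.02, 4.17], [0.09, 2.62], [-3.14, 3.14]. Speed limits (rad/s): [2.57, 2.57, 3.14, 3.14, 3.14, 3.14].

## Interface

Orientations are given as a rotation vector (axis times angle).
In Python, from station import * gives the robot as it stands.
- The arm moves only by the shell command python3 -m crank 'ROWS' [OPENING] [FORCE]. ROWS is JSON, a list of rows, each an object with "offset": the shift along the tool's x, y, z in m, a list of three; "twist": the turn, a rotation vector about the tool's x, y, z in degrees, a list of three. In form: [{"offset": [x, y, z], "twist": [rx, ry, rz]}, ...]. A call has 1 to 20 rows; each row is the pose to reach, as a shift and turn from the pose commanded when the call began, along the tool's axes at that moment; what a row does not reach only later rows make up. A row lasts 1/8 s, in which the tool goes at most 62.5 mm and 10.7 degrees, less where a joint would pass 70% of its speed; a pose out of reach is approached as far as the arm can. A call with a gripper value outside its range is refused whole. OPENING is the opening, from 0 (shut) to 1 (fully open), set as the call begins (- or left out, the last holds). The fingers move at their own pace and stop on an object; FORCE is the grip in N (left out, the last holds). Time passes only in rows, so rows that repeat a pose let the fingers close. It gives the time, the measured TCP pose, the force, the opening and the grip force at its end, in the units of the state.
- get_obs(): the state, without advancing time (a new reading comes with each control period).
- get_image(name): name is "side" or "top"; returns the picture (400x640x3 uint8, red, green, blue); there is no depth.
- get_calibration(name): a dict with "intrinsics" (3x3 intrinsics, pixels), "world_from_camera" (4x4, takes a point from camera to world coordinates). Camera axes: x right, y up, looking along -z (the intrinsics and any distortion apply to the point x, -y, -z); pixel columns grow to the right and rows downward; lengths in m; the calibration is good to about 2 mm. A picture is of the moment at which its call begins. get_calibration takes no time and is no camera call.
- finish_job(): hands the job in; it is judged then, once.
Trained networks look in the newest picture that a camera, given by its name, has taken for a name from the list of things; names that differ only in an ending like _2 or _b are one class to them, and where a whole thing is asked for, a point or a joint stands for the part that bears it (a point fixed in the world has none). Each returns a list of dicts, best first, with "confidence" (0 to 1); they miss things now and then, are a little off and sometimes report something else, mostly with a low value. They report only what shows in the picture. A call takes as long as a camera call. They do not tell look-alikes from the thing itself.
- cut_out(query, camera): "region" (400x640 bool, what is visible of it) and "rect" ([centre column, centre row, width, height] in pixels, round what is visible of it).
The state is a dict: "t": time; "q": joint angles; "dq": joint speeds; "effort": joint torques, N m; "tool_pos": TCP position; "tool_rot": TCP orientation; "contact_force": force on the tool from outside, world axes, zero at the start; "wrist_torque": the same for the moment, N m; "opening": finger opening in m; "grip_force": force on a finger pad.
Only numpy, scipy, OpenCV 4.12 (cv2) and the standard library are available. Lean on these libraries where they do the work, as an engineer would, in place of code of your own. Each camera call takes 0.05 s, during which the arm holds its last target. There are 200 camera calls.

## Working session

There is one attempt and no reset: what is moved stays moved. The work goes in short steps, Python scripts to look and compute and a shell command to move; the robot and the scene stay as the last step left them, time stands still between calls to the robot, and variables do not carry over. Pictures are saved under pics/ and viewed, at most 11 in all, crops included, and the job is handed in when it is done.

```bash
ls; mkdir -p pics; python3 - <<'E'
from station import *
import cv2,numpy as np
for n in("side","top"):
    im=get_image(n); cv2.imwrite(f"pics/{n}0.png",im[:,:,::-1])
    c=get_calibration(n); print(n,np.round(c["intrinsics"],2).tolist(),np.round(c["world_from_camera"],4).tolist(),[k for k in c])
    for q in("s_hook","dish","caddy","pull_pin","spoon","kettle"):
        for d in cut_out(q,n)[:3]: print(q,round(d["confidence"],2),np.round(d["rect"],1))
o=get_obs(); print({k:np.round(v,3).tolist() for k,v in o.items()})
E
```

```text
pics
side [[409.68, 0.0, 313.67], [0.0, 409.68, 202.53], [0.0, 0.0, 1.0]] [[-0.9711, 0.1809, -0.1554, 0.3567], [-0.2384, -0.7478, 0.6197, 0.6944], [-0.0041, 0.6389, 0.7693, 0.9307], [0.0, 0.0, 0.0, 1.0]] ['intrinsics', 'world_from_camera']
s_hook 0.85 [307.8 327.6  37.6  45.1]
s_hook 0.57 [360.6 309.4  50.1  27.8]
s_hook 0.2 [285.6 114.8  49.8  64.9]
dish 0.92 [423.6 136.7  54.2  38. ]
dish 0.68 [358.6 142.1  51.9  38.3]
caddy 0.66 [312.7 182.3  67.4  73.4]
pull_pin 0.59 [316.1 199.1  49.3  28.2]
pull_pin 0.57 [312.  329.9  35.2  44.5]
pull_pin 0.3 [201.9 245.9  47.5  39.9]
spoon 0.76 [370.2 227.6  18.3  42.1]
spoon 0.29 [309.1 328.6  37.8  49. ]
kettle 0.91 [285.6 115.5  45.5  62.9]
top [[385.81, 0.0, 316.29], [0.0, 385.81, 199.35], [0.0, 0.0, 1.0]] [[0.0082, 0.998, -0.0629, 0.432], [-0.9999, 0.0078, -0.0069, -0.0144], [-0.0064, 0.063, 0.998, 1.4225], [0.0, 0.0, 0.0, 1.0]] ['intrinsics', 'world_from_camera']
s_hook 0.47 [251.3 242.6   7.8   5.8]
s_hook 0.43 [230.6 210.4  15.1  17.1]
dish 0.74 [408.9 215.7  43.9  43.4]
dish 0.67 [431.3 272.9  49.8  47.5]
caddy 0.92 [345.  185.4  64.   64.1]
pull_pin 0.49 [322.5 197.8   6.7   7.5]
spoon 0.54 [317.7 242.7  39.8  14.3]
spoon 0.5 [230.2 216.2   8.7  10. ]
kettle 0.74 [418.5 147.8  70.3  41.8]
{'t': 0.7, 'q': [0.989, 0.053, 1.613, 0.0, 1.476, -0.119], 'dq': [0.0, 0.0, 0.001, -0.0, -0.001, 0.0], 'effort': [0.001, -39.353, -37.038, 0.0, 0.0, -0.0], 'tool_pos': [0.279, 0.559, 0.231], 'tool_rot': [0.72, 3.058, 0.0], 'contact_force': [0.674, 0.25, -0.271], 'wrist_torque': [0.014, -0.022, -0.033], 'grip_force': 0.0, 'opening': 0.085}
```

View pics/top0.png

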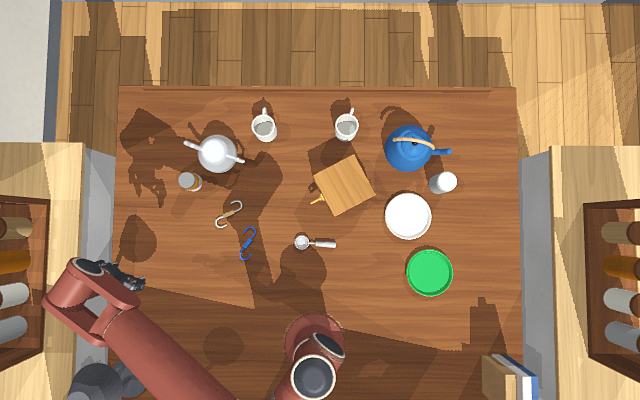

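View pics/side0.png

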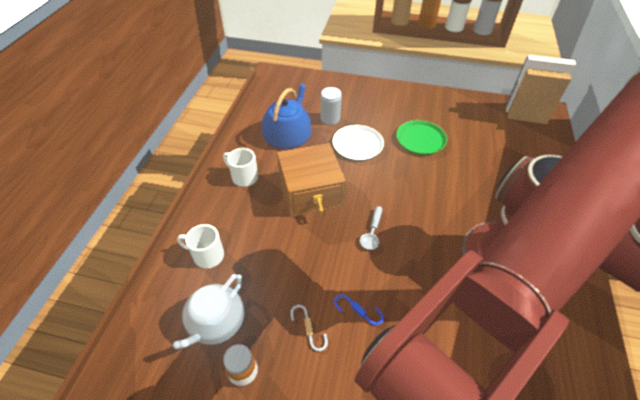

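The shiny hook with the wooden sleeve is at top (229,214) / side (309,328). The blue look-alike is at top (247,243) / side (360,310). The white dish is at top (408,216), with a green one at (430,272). The steel hook and the white dish fit the descriptions. I'll confirm both in one enlarged crop, together with the plate.

```bash
cat > h.py <<'E'
from station import *
import cv2,numpy as np
from scipy.optimize import least_squares
CAL={n:get_calibration(n) for n in("side","top")}
def ray(n,u,v):
    K,T=CAL[n]["intrinsics"],CAL[n]["world_from_camera"]; K,T=np.array(K),np.array(T)
    d=T[:3,:3]@np.array([(u-K[0,2])/K[0,0],-(v-K[1,2])/K[1,1],-1]); return T[:3,3],d
def at_z(n,u,v,z):
    o,d=ray(n,u,v); return o+d*(z-o[2])/d[2]
def proj(n,P):
    K,T=np.array(CAL[n]["intrinsics"]),np.array(CAL[n]["world_from_camera"])
    p=(np.atleast_2d(P)-T[:3,3])@T[:3,:3]
    return np.c_[K[0,0]*p[:,0]/-p[:,2]+K[0,2],-K[1,1]*p[:,1]/-p[:,2]+K[1,2]]
def tile(im,u,v,w,h,W,H): # crop centred u,v with w x h source px
    M=np.array([[W/w,0,W/2-(u+.5)*W/w],[0,H/h,H/2-(v+.5)*H/h]]); t=cv2.warpAffine(im,M,(W,H),flags=cv2.INTER_CUBIC)
    for k in range(0,int(w),10):
        c=int(u-w/2)//10*10+k+10; x=int(M[0,0]*(c+.5)+M[0,2])
        if 0<=x<W: cv2.putText(t,str(c),(x-10,10),0,.35,(0,0,255),1); cv2.line(t,(x,12),(x,18),(0,0,255),1)
        r=int(v-h/2)//10*10+k+10; y=int(M[1,1]*(r+.5)+M[1,2])
        if 0<=y<H: cv2.putText(t,str(r),(0,y+4),0,.35,(0,0,255),1); cv2.line(t,(25,y),(30,y),(0,0,255),1)
    return t
E
python3 - <<'E'
from h import *
s=cv2.imread("pics/side0.png");t=cv2.imread("pics/top0.png")
a=np.hstack([tile(t,235,222,56,42,400,300),tile(s,320,325,88,66,400,300)])
b=np.hstack([tile(t,322,196,40,30,400,300),tile(s,317,200,40,30,400,300)])
cv2.imwrite("pics/c1.png",np.vstack([a,b]))
E
```

```text
(no output)
```

View pics/c1.png

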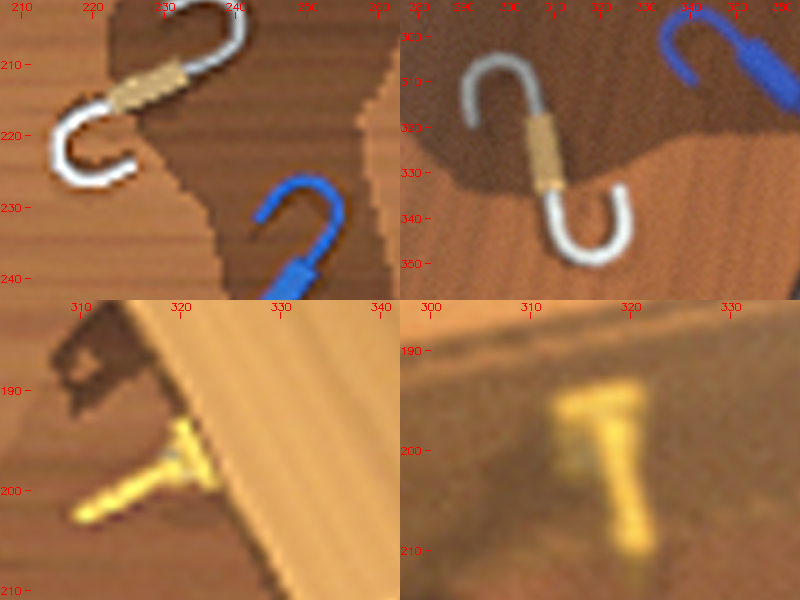

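Crop: the steel hook with the sleeve (top sleeve centre (227.7,213), side (307.7,325.4)) is confirmed as against the blue one. The brass plate's tip is at top (309.5,202.5) and side (320,209.5), with its lugs at top ~(321,197). Next I'll fit the poses.

```bash
cat > fit0.py <<'E'
from h import *
s=cv2.imread("pics/side0.png");t=cv2.imread("pics/top0.png")
# hook
hp=np.array([[0,0,.014],[.022,.034,.007],[-.022,-.034,.007]])
obs={"top":[(227.7,213.),(229.8,202.4),(225.3,224.1)],"side":[(307.7,325.4),(291.4,319.3),(324.4,333.4)]}
def W(p,P): c,sn=np.cos(p[2]),np.sin(p[2]); return np.c_[p[0]+c*P[:,0]-sn*P[:,1],p[1]+sn*P[:,0]+c*P[:,1],P[:,2]]
best=None
for swap in(0,1):
  for y0 in np.arange(-3,3,.7):
    f=lambda p:np.concatenate([(proj(n,W(p,hp[[0,2,1]] if (swap and 0) else hp))-np.array(obs[n])).ravel() for n in obs])
    r=least_squares(f,[.35,.3,y0]); 
    if best is None or r.cost<best.cost: best=r
print("hook",best.x,np.round(best.fun,1))
# caddy top
hsv=cv2.cvtColor(t,cv2.COLOR_BGR2HSV); roi=hsv[150:225,300:385]
ref=hsv[185,345]; print(ref)
m=(np.abs(roi.astype(int)-ref.astype(int))<[6,40,35]).all(2).astype(np.uint8)
m=cv2.morphologyEx(m,cv2.MORPH_OPEN,np.ones((3,3),np.uint8))
cs=max(cv2.findContours(m,0,2)[0],key=cv2.contourArea); rc=cv2.minAreaRect(cs); b=cv2.boxPoints(rc)+[300,150]
print(rc,b.tolist()); C=np.array([at_z("top",*q,.11) for q in b]); print(C); print([np.linalg.norm(C[i]-C[i-1]) for i in range(4)])
d=[ (C[i]-C[i-1]) for i in range(4)]; print("yaws",[np.arctan2(e[1],e[0]) for e in d],"centre",C.mean(0))
# dish
for n in("top","side"):
  im=cv2.imread(f"pics/{n}0.png"); u,v=(408,216) if n=="top" else (358,142)
  h=cv2.cvtColor(im,cv2.COLOR_BGR2HSV)[v-35:v+35,u-35:u+35]; m=((h[...,1]<60)&(h[...,2]>120)).astype(np.uint8)
  k,l,st,ce=cv2.connectedComponentsWithStats(m); i=l[35,35]; cc=cv2.findContours((l==i).astype(np.uint8),0,1)[0][0]; hull=cv2.convexHull(cc)
  e=cv2.fitEllipse(hull); q=np.array(e[0])+[u-35,v-35]; print("dish",n,q,e[1],at_z(n,*q,.016))
E
python3 fit0.py
```

```text
hook [ 0.46708071  0.32004951 -1.17388051] [-0.3  0.3  0.2  0.1  0.3  0.1 -0.1 -0.2  0.7  0.5 -0.9 -0.2]
[ 17 144 223]
((43.801509857177734, 34.9728889465332), (46.24862289428711, 46.6212272644043), 62.241458892822266) [[312.40345764160156, 175.36659812927246], [353.65943145751953, 153.65292930603027], [375.1995620727539, 194.5791778564453], [333.94358825683594, 216.2928466796875]]
[[ 0.59683172  0.0087014   0.11      ]
 [ 0.67284786 -0.1322477   0.11      ]
 [ 0.53255146 -0.20591096  0.11      ]
 [ 0.45746997 -0.06574261  0.11      ]]
[np.float64(0.15799876055767423), np.float64(0.16014088802729629), np.float64(0.15845931844140007), np.float64(0.1590106818094235)]
yaws [np.float64(0.49061488936103725), np.float64(-1.076192594091468), np.float64(-2.6581029129692975), np.float64(2.062557300615912)] centre [ 0.56492525 -0.09879997  0.11      ]
dish top [407.66138458 215.75517273] (46.17316436767578, 46.993682861328125) [ 0.46341965 -0.33748747  0.016     ]
dish side [357.4229393 142.1015358] (36.04696273803711, 51.963294982910156) [ 0.46276268 -0.32853549  0.016     ]
```

```bash
cat > fit1.py <<'E'
from h import *
from scipy.optimize import differential_evolution
yaw=-1.08; ex=np.array([np.cos(yaw),np.sin(yaw),0]); ey=np.array([-np.sin(yaw),np.cos(yaw),0]); cad=np.array([.565,-.099,0])
S=8; data={}
for n,(u0,v0,w,h) in {"top":(303,192,20,16),"side":(308,190,20,26)}.items():
    im=cv2.imread(f"pics/{n}0.png"); b=cv2.cvtColor(im,cv2.COLOR_BGR2LAB)[v0:v0+h,u0:u0+w].astype(float)
    data[n]=(u0,v0,w,h,b[...,2]-128)
    print(n); print((b[...,2]-128).astype(int))
E
python3 fit1.py
```

```text
top
[[34 33 32 30 30 32 31 20 23 24 32 34 33 32 33 33 30 23 32 46]
 [34 34 31 33 31 31 30 23 32 31 31 31 32 31 31 29 30 30 42 40]
 [32 33 30 30 30 30 31 31 31 31 31 30 29 30 31 28 32 52 65 32]
 [34 34 32 32 32 34 31 34 34 32 33 33 31 30 31 31 30 49 61 51]
 [31 29 29 28 28 29 28 27 31 30 31 31 30 30 31 29 34 49 62 61]
 [30 29 29 30 29 31 30 29 27 28 29 29 29 30 28 27 31 32 57 61]
 [31 29 28 29 28 30 29 28 29 27 28 27 25 28 36 48 61 62 54 58]
 [31 30 31 30 32 29 31 31 31 29 27 27 36 48 59 61 61 60 43 51]
 [31 29 29 29 29 28 29 29 27 29 33 41 59 62 62 49 41 46 41 33]
 [31 30 31 32 29 29 28 27 30 42 56 58 63 60 40 24 27 25 28 26]
 [30 31 31 30 30 30 27 37 53 58 63 63 46 21 24 26 28 28 25 25]
 [28 26 29 29 28 27 28 51 62 61 41 20 23 24 25 26 26 27 25 25]
 [30 30 28 29 29 29 27 29 34 24 25 27 29 29 27 30 29 28 25 27]
 [31 30 28 27 29 28 27 27 26 28 29 30 29 29 31 30 31 30 30 30]
 [28 30 28 28 28 29 30 29 29 30 28 30 29 28 30 28 29 29 29 28]
 [33 30 30 30 30 30 31 29 30 31 29 31 29 29 30 31 31 32 29 31]]
side
[[30 31 32 34 36 35 36 32 32 33 33 30 30 26 27 25 27 27 25 26]
 [36 34 32 30 31 33
[... 856 characters left out ...]
24 27]
 [22 23 23 22 19 22 23 24 24 25 38 54 64 56 38 26 28 28 27 25]
 [23 23 24 23 22 23 24 26 26 27 34 48 62 58 44 29 25 27 26 29]
 [24 24 23 25 23 28 26 27 27 27 33 47 58 60 51 33 26 27 29 28]
 [25 25 25 25 27 28 26 26 26 30 35 47 59 63 55 39 29 30 28 28]
 [23 26 27 27 29 28 30 30 29 31 34 46 57 63 58 42 29 31 27 28]
 [28 28 28 30 31 31 33 32 30 29 30 40 53 59 53 39 25 28 27 26]
 [28 31 33 30 31 33 33 32 31 29 30 30 41 45 43 33 24 29 29 27]
 [29 32 32 33 28 30 29 28 27 29 28 27 33 35 32 28 26 24 28 28]
 [30 29 34 31 31 30 28 29 27 26 27 28 33 34 31 26 26 27 28 29]
 [29 32 31 31 32 27 27 29 27 25 27 30 31 32 31 24 29 27 27 27]
 [31 30 32 32 28 30 29 28 27 27 25 29 29 30 28 25 25 26 30 30]]
```

```bash
cat >> fit1.py <<'E'
def corners(p):
    d,l,th=p; out=[]
    for x in(-.037,0):
        for y in(-.002,.002):
            for z in(-.013,.013):
                xr=x*np.cos(th)+z*np.sin(th); zr=-x*np.sin(th)+z*np.cos(th)  # th>0 : tip up
                out.append(cad+ex*(-d+xr)+ey*(l+y)+[0,0,.06+zr])
    return np.array(out)
def ren(n,p):
    u0,v0,w,h,_=data[n]; q=(proj(n,corners(p))-[u0,v0]+.5)*S
    hull=cv2.convexHull(q.astype(np.float32)); m=np.zeros((h*S,w*S),np.uint8)
    cv2.fillConvexPoly(m,np.round(hull*16).astype(np.int32),255,shift=4)
    return cv2.GaussianBlur(cv2.resize(m,(w,h),interpolation=cv2.INTER_AREA)/255.,(0,0),.5)
def cost(p,det=False):
    t=0;o=[]
    for n in data:
        a=np.clip((data[n][4]-29)/33,0,1); r=(ren(n,p)-a)
        r=r[:,:15] if n=="top" else r[8:,9:]
        o.append((r**2).sum())
    return o if det else sum(o)
for N in(["top","side"],):
    r=differential_evolution(cost,[(.075,.115),(-.015,.015),(-.5,.5)],seed=1,popsize=25,maxiter=80); print(r.x,r.fun,cost(r.x,True))
for th in np.arange(-.5,.51,.1):
    rr=differential_evolution(lambda p:cost([p[0],p[1],th]),[(.075,.115),(-.015,.015)],seed=1,maxiter=25); print(round(th,2),rr.x,round(rr.fun,2),np.round(cost([*rr.x,th],True),2))
d,l,th=r.x; pin=cad+ex*-d+ey*l+[0,0,.06]; hole=pin-ex*.026*np.cos(th)+[0,0,.026*np.sin(th)]; print("pin",pin,"hole",hole)
E
python3 fit1.py|tail -14
```

```text
[31 30 32 32 28 30 29 28 27 27 25 29 29 30 28 25 25 26 30 30]]
[0.09098053 0.00076413 0.29913978] 6.169636560105358 [np.float64(1.6978648413496205), np.float64(4.471771718755738)]
-0.5 [ 0.08465013 -0.00117402] 11.67 [7.74 3.93]
-0.4 [ 0.08636219 -0.0008249 ] 10.42 [5.84 4.58]
-0.3 [ 0.08701876 -0.00035771] 9.51 [4.47 5.04]
-0.2 [ 8.75887702e-02 -6.38596631e-05] 8.81 [3.64 5.17]
-0.1 [8.76495856e-02 9.71753250e-05] 8.3 [3.54 4.77]
-0.0 [0.08895714 0.00046111] 7.92 [2.95 4.96]
0.1 [0.08929587 0.00063226] 6.89 [2.27 4.62]
0.2 [0.08996075 0.00072898] 6.42 [2.02 4.4 ]
0.3 [0.09090054 0.00091415] 6.18 [1.8  4.38]
0.4 [0.09276055 0.00103948] 6.41 [1.79 4.63]
0.5 [0.09388405 0.00116234] 7.34 [2.13 5.21]
pin [ 0.52279222 -0.01839885  0.06      ] hole [0.5110819  0.0035137  0.06766216]
```

```bash
cat >> h.py <<'E'
from scipy.spatial.transform import Rotation as Ro
def delta(pos,yaw_y=None):
    "tool-frame offset (mm) and twist (deg) from now to TCP pos, tool down, tool y at world angle yaw_y"
    o=get_obs(); R=Ro.from_rotvec(o["tool_rot"]); off=R.inv().apply(np.array(pos)-o["tool_pos"])
    tw=np.zeros(3)
    if yaw_y is not None:
        y=np.array([np.cos(yaw_y),np.sin(yaw_y),0]); z=np.array([0,0,-1.]); x=np.cross(y,z)
        tw=np.degrees((R.inv()*Ro.from_matrix(np.c_[x,y,z])).as_rotvec())
    print("off mm",np.round(off*1000,1),"twist",np.round(tw,1),"t",round(o["t"],2))
E
python3 -c "
from h import *
delta([.4647,.3255,.08],.397)"; python3 -m crank '[{"offset":[-0.27,-0.126,0.15],"twist":[0,0,40.7]},{"offset":[-0.27,-0.126,0.15],"twist":[0,0,40.7]},{"offset":[-0.27,-0.126,0.15],"twist":[0,0,40.7]},{"offset":[-0.27,-0.126,0.15],"twist":[0,0,40.7]},{"offset":[-0.27,-0.126,0.15],"twist":[0,0,40.7]},{"offset":[-0.27,-0.126,0.15],"twist":[0,0,40.7]},{"offset":[-0.27,-0.126,0.15],"twist":[0,0,40.7]},{"offset":[-0.27,-0.126,0.15],"twist":[0,0,40.7]}]' 0.38 60
python3 -c "
from h import *
delta([.4647,.3255,.003],.397)"
```

```text
off mm [-270.5 -126.3  151.4] twist [ 0.  -0.  40.7] t 0.7
t: 1.7
tool_pos: [0.4644, 0.3273, 0.0825]
tool_rot: [1.737, 2.617, 0.003]
contact_force: [-0.6, 0.1, 0.8]
opening: 0.0323
grip_force: 0.0
off mm [-1.9 -0.6 79.5] twist [ 0.1 -0.   0.1] t 1.7
```

```bash
python3 -m crank '[{"offset":[-0.002,-0.001,0.04],"twist":[0,0,0]},{"offset":[-0.002,-0.001,0.07],"twist":[0,0,0]},{"offset":[-0.002,-0.001,0.0785],"twist":[0,0,0]},{"offset":[-0.002,-0.001,0.0785],"twist":[0,0,0]}]'; python3 - <<'E'
from h import *
s=get_image("side");t=get_image("top")
cv2.imwrite("pics/c2.png",np.hstack([tile(t,229,213,56,42,400,300),tile(s,310,325,88,66,400,300)])[:,:,::-1])
E
```

```text
t: 2.2
tool_pos: [0.4641, 0.3248, 0.0035]
tool_rot: [1.737, 2.618, 0.001]
contact_force: [-0.0, 0.5, 0.1]
opening: 0.0325
grip_force: 0.0
```

View pics/c2.png

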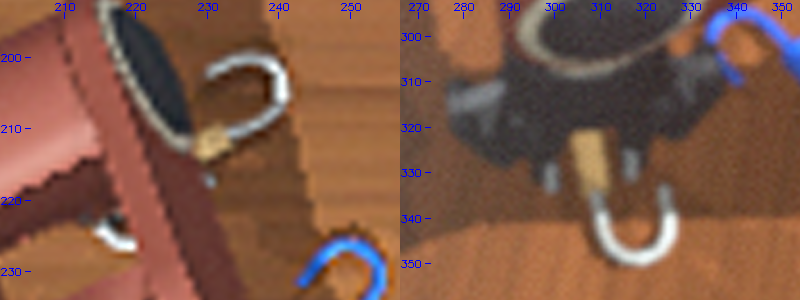

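The fingers (side (299,332) and (316,329)) straddle the sleeve at (308,328). Closing and lifting.

```bash
python3 -m crank '[{"offset":[0,0,0],"twist":[0,0,0]},{"offset":[0,0,0],"twist":[0,0,0]},{"offset":[0,0,0],"twist":[0,0,0]},{"offset":[0,0,0],"twist":[0,0,0]},{"offset":[0,0,0],"twist":[0,0,0]}]' 0 80;  python3 -m crank '[{"offset":[0,0,-0.05],"twist":[0,0,0]},{"offset":[0,0,-0.11],"twist":[0,0,0]},{"offset":[0,0,-0.15],"twist":[0,0,0]},{"offset":[0,0,-0.15],"twist":[0,0,0]}]'; python3 - <<'E'
from h import *
yaw=-1.08; ex=np.array([np.cos(yaw),np.sin(yaw),0]); ey=np.array([-np.sin(yaw),np.cos(yaw),0])
hole=np.array([.511,.0035,.0677])
# hook pose in tool: origin lies +6mm along hook x from grip; hook x = -ey at work, hook y = ex
for ty in(-.012,):  # tip lateral
  org=hole-ex*.074+ey*(ty+.022); tcp=org+ey*.006; print(tcp)
  delta([tcp[0],tcp[1],.15],yaw)
E
```

```text
t: 2.92
tool_pos: [0.4653, 0.3245, 0.0048]
tool_rot: [1.739, 2.616, 0.004]
contact_force: [-1.7, -0.2, 6.6]
opening: 0.011
grip_force: 79.3
t: 3.42
tool_pos: [0.4669, 0.325, 0.1581]
tool_rot: [1.736, 2.612, 0.013]
contact_force: [0.2, 1.0, -0.5]
opening: 0.0111
grip_force: 78.6
[0.49023303 0.07630613 0.0677    ]
off mm [-238.4  -74.8    7.2] twist [ 0.4 -0.4 84.7] t 3.42
```

```bash
python3 -m crank '[{"offset":[-0.04,-0.016,0],"twist":[0,0,10.6]},{"offset":[-0.08,-0.032,0],"twist":[0,0,21.2]},{"offset":[-0.12,-0.047,0],"twist":[0,0,31.8]},{"offset":[-0.16,-0.063,0],"twist":[0,0,42.4]},{"offset":[-0.1985,-0.0785,0],"twist":[0,0,53]},{"offset":[-0.1985,-0.0785,0],"twist":[0,0,63.6]},{"offset":[-0.1985,-0.0785,0],"twist":[0,0,74.2]},{"offset":[-0.1985,-0.0785,0],"twist":[0.4,-0.4,84.7]},{"offset":[-0.1985,-0.0785,0],"twist":[0.4,-0.4,84.7]},{"offset":[-0.1985,-0.0785,0],"twist":[0.4,-0.4,84.7]}]'; python3 - <<'E'
from h import *
delta([.4714,.1116,.0637],-1.08)
s=get_image("side");t=get_image("top")
cv2.imwrite("pics/s3.png",s[:,:,::-1]);cv2.imwrite("pics/t3.png",t[:,:,::-1])
cv2.imwrite("pics/c3.png",np.hstack([tile(t,305,185,80,80,400,400),tile(s,317,220,100,100,400,400)])[:,:,::-1])
E
```

```text
t: 4.68
tool_pos: [0.4681, 0.1103, 0.1517]
tool_rot: [3.045, 0.766, -0.016]
contact_force: [-0.5, 0.7, -1.1]
opening: 0.0112
grip_force: 78.5
off mm [ 4.5  0.5 88. ] twist [-0.1  0.6  0.1] t 4.67
```

View pics/c3.png

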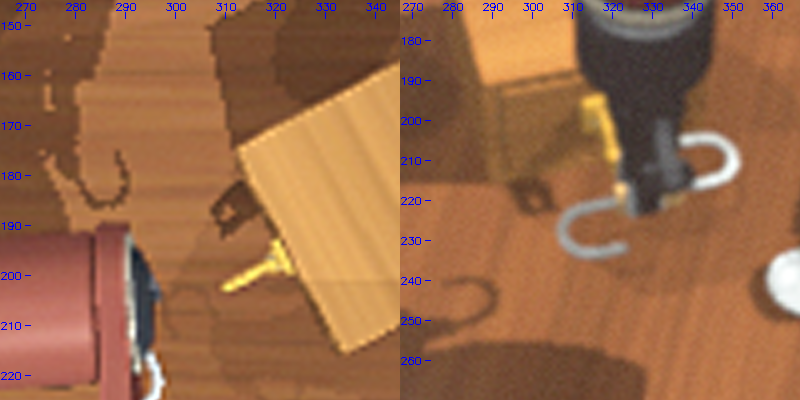

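```bash
python3 -m crank '[{"offset":[0.004,0.001,0.045],"twist":[0,0.6,0]},{"offset":[0.004,0.001,0.08],"twist":[0,0.6,0]},{"offset":[0.004,0.001,0.087],"twist":[0,0.6,0]},{"offset":[0.004,0.001,0.087],"twist":[0,0.6,0]},{"offset":[0.004,0.001,0.087],"twist":[0,0.6,0]}]'; cat >> h.py <<'E'
def hookpts():
    a=np.linspace(-np.pi/2,np.pi/2,12); A=np.c_[.04+.017*np.cos(a),.017+.017*np.sin(a)]
    A=np.vstack([[.02,0],A,[.022,.034]]); P=np.vstack([-A[::-1],A]); return np.c_[P,np.zeros(len(P))]
def hookworld(dx=.006,dy=0,dz=.003,dyaw=0):
    "hook centreline from measured TCP; hook x = -tool x, hook y = tool y (tool x points away)"
    o=get_obs(); R=Ro.from_rotvec(o["tool_rot"]).as_matrix(); P=hookpts(); c,s=np.cos(dyaw),np.sin(dyaw)
    x=P[:,0]*c-P[:,1]*s+dx; y=P[:,0]*s+P[:,1]*c+dy
    return o["tool_pos"]-np.outer(x,R[:,0])+np.outer(y,R[:,1])-np.full(len(P),dz)[:,None]*R[:,2]
def over(im,n,P,u,v,w,h,W,H):
    t=tile(im,u,v,w,h,W,H); q=((proj(n,P)-[u,v])*[W/w,H/h]+[W/2,H/2])
    cv2.polylines(t,[np.round(q).astype(np.int32)],False,(0,255,0),1); return t
E
cat > see.py <<'E'
from h import *
import sys
o=get_obs(); R=Ro.from_rotvec(o["tool_rot"]).as_matrix(); print(R.round(3).tolist())
s=get_image("side").copy();t=get_image("top").copy(); k=sys.argv[1]
cv2.imwrite(f"pics/s{k}.png",s[:,:,::-1]);cv2.imwrite(f"pics/t{k}.png",t[:,:,::-1])
P=hookworld(); print("tip_a",P[-1],"root",P[-2])
S=np.ascontiguousarray(s[:,:,::-1]);T=np.ascontiguousarray(t[:,:,::-1])
cv2.imwrite(f"pics/c{k}.png",np.hstack([over(T,"top",P,303,202,50,50,400,400),over(S,"side",P,325,215,60,60,400,400)]))
E
python3 see.py 4
```

```text
t: 5.4
tool_pos: [0.4735, 0.1111, 0.0678]
tool_rot: [-3.047, -0.763, -0.007]
contact_force: [0.1, 0.2, -0.2]
opening: 0.0109
grip_force: 78.5
[[0.882, 0.471, 0.005], [0.471, -0.882, 0.001], [0.005, 0.001, -1.0]]
tip_a [0.4646457  0.06793371 0.07049035] root [0.44876662 0.05945737 0.07040955]
```

View pics/c4.png

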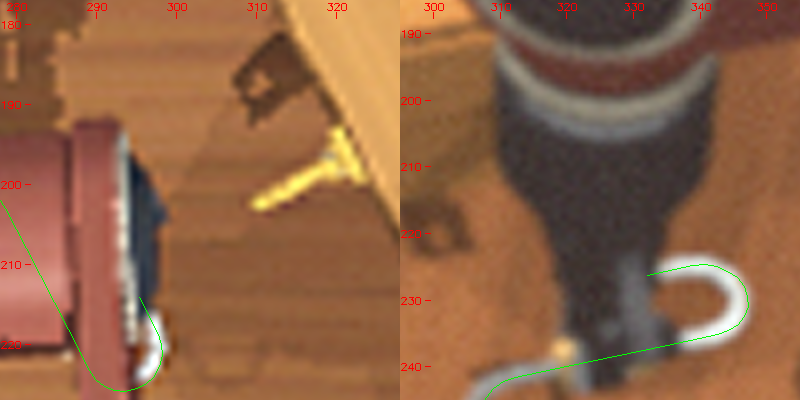

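```bash
python3 -m crank '[{"offset":[0,0.025,0.002],"twist":[0,0,0]},{"offset":[0,0.05,0.002],"twist":[0,0,0]},{"offset":[0,0.07,0.002],"twist":[0,0,0]},{"offset":[0,0.0785,0.002],"twist":[0,0,0]},{"offset":[0,0.0785,0.002],"twist":[0,0,0]},{"offset":[0,0.0785,0.002],"twist":[0,0,0]}]'; sed -i 's/303,202,50,50/316,205,50,50/; s/325,215,60,60/325,200,60,60/' see.py; cat >> see.py <<'E'
ex=np.array([.4713,-.882,0]);ey=np.array([.882,.4713,0]);d=P[-1]-[.5111,.0035,.0677]; print("tip rel hole ex,ey,z mm",np.round(1000*np.array([d@ex,d@ey,d[2]]),1))
E
python3 see.py 5
```

```text
t: 6.25
tool_pos: [0.5086, 0.0422, 0.0636]
tool_rot: [-3.046, -0.763, -0.001]
contact_force: [0.2, 0.5, -1.6]
opening: 0.0112
grip_force: 78.6
[[0.882, 0.471, 0.001], [0.471, -0.882, 0.001], [0.001, -0.001, -1.0]]
tip_a [ 0.4999098  -0.00092568  0.06651534] root [ 0.48403531 -0.00941097  0.06649368]
tip rel hole ex,ey,z mm [ -1.4 -12.   -1.2]
```

View pics/c5.png

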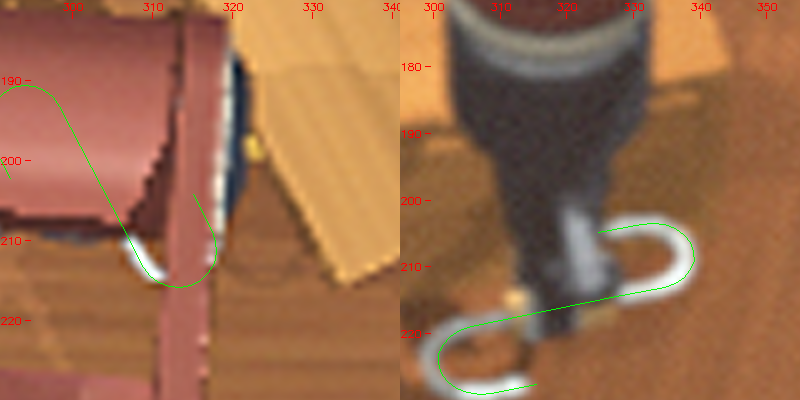

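```bash
python3 -m crank '[{"offset":[0,0.0015,-0.001],"twist":[0,0,0]},{"offset":[0.004,0.0015,-0.001],"twist":[0,0,0]},{"offset":[0.008,0.0015,-0.001],"twist":[0,0,0]},{"offset":[0.011,0.0015,-0.001],"twist":[0,0,0]},{"offset":[0.013,0.0015,-0.001],"twist":[0,0,0]},{"offset":[0.013,0.0015,-0.001],"twist":[0,0,0]}]'; python3 see.py 6; python3 -c "
from h import *;print(get_obs()['contact_force'],get_obs()['wrist_torque'])"
```

```text
t: 7.1
tool_pos: [0.5183, 0.0452, 0.0633]
tool_rot: [3.047, 0.762, -0.012]
contact_force: [-7.4, -6.7, 1.1]
opening: 0.0114
grip_force: 79.0
[[0.882, 0.471, -0.007], [0.471, -0.882, -0.002], [-0.008, -0.001, -1.0]]
tip_a [0.50957101 0.00199761 0.0664578 ] root [ 0.49368882 -0.00647223  0.06659011]
tip rel hole ex,ey,z mm [ 0.6 -2.1 -1.2]
[-8.01517482 -5.17403587  0.72183604] [-1.09367924  1.35110319 -0.33013801]
```

Blocked with the tip at the plate's face, as lateral -2.1 mm says it should be. I'll feel for the hole by sliding up under light pressure.

```bash
cat > f.py <<'E'
from h import *
o=get_obs();P=hookworld();ex=np.array([.4713,-.882,0]);ey=np.array([.882,.4713,0]);d=P[-1]-[.5111,.0035,.0677]; f=np.array(o["contact_force"])
print("tip rel hole ex,ey,z mm",np.round(1000*np.array([d@ex,d@ey,d[2]]),1),"F",np.round([f@ex,f@ey,f[2]],1),"t",round(o["t"],2))
E
python3 -m crank '[{"offset":[-0.0015,0,0],"twist":[0,0,0]},{"offset":[-0.001,0,-0.001],"twist":[0,0,0]},{"offset":[-0.001,0,-0.002],"twist":[0,0,0]},{"offset":[-0.001,0,-0.003],"twist":[0,0,0]},{"offset":[-0.001,0,-0.003],"twist":[0,0,0]}]' >/dev/null; python3 f.py;python3 -m crank '[{"offset":[0,0,-0.001],"twist":[0,0,0]},{"offset":[0,0,-0.002],"twist":[0,0,0]},{"offset":[0,0,-0.003],"twist":[0,0,0]},{"offset":[0,0,-0.003],"twist":[0,0,0]}]'>/dev/null; python3 f.py
```

```text
tip rel hole ex,ey,z mm [0.9 0.8 3.3] F [ 0.  -1.4 -0.8] t 7.83
tip rel hole ex,ey,z mm [0.8 0.3 6.2] F [ 0.4 -0.4 -0.2] t 8.32
```

```bash
python3 -m crank '[{"offset":[0.002,0,0.001],"twist":[0,0,0]},{"offset":[0.004,0,0.001],"twist":[0,0,0]},{"offset":[0.006,0,0.001],"twist":[0,0,0]},{"offset":[0.006,0,0.001],"twist":[0,0,0]}]'>/dev/null; python3 f.py
```

```text
tip rel hole ex,ey,z mm [0.8 6.3 5. ] F [ 0.4 -0.2 -1.2] t 8.82
```

```bash
python3 -m crank '[{"offset":[0.002,0,0],"twist":[0,0,0]},{"offset":[0.002,-0.004,0],"twist":[0,0,0]},{"offset":[0.002,-0.008,0],"twist":[0,0,0]},{"offset":[0.002,-0.012,0],"twist":[0,0,0]},{"offset":[0.002,-0.012,0],"twist":[0,0,0]}]'>/dev/null; python3 f.py
```

```text
tip rel hole ex,ey,z mm [-11.6   8.    5. ] F [ 0.7 -0.  -1. ] t 9.45
```

```bash
python3 see.py 7
```

```text
[[0.882, 0.471, 0.001], [0.471, -0.882, 0.001], [0.001, -0.0, -1.0]]
tip_a [0.51296108 0.01727031 0.07276507] root [0.49708179 0.00879404 0.07273667]
tip rel hole ex,ey,z mm [-11.3   8.1   5.1]
```

View pics/c7.png

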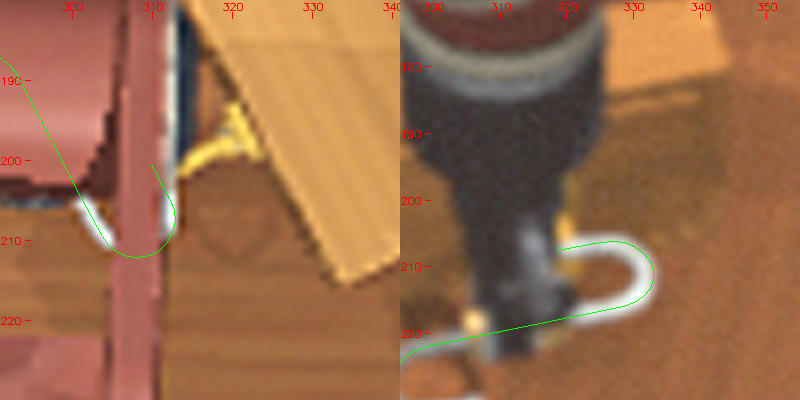

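The brass plate (side (320,198–209)) and the lugs (top (320.5,198)) have not moved, so the leg passed over the plate's top edge and the plate hangs lower than I fitted. I'll feel for its top edge from above.

```bash
python3 -m crank '[{"offset":[-0.002,0.006,0],"twist":[0,0,0]},{"offset":[-0.002,0.0115,0],"twist":[0,0,0]},{"offset":[-0.002,0.0115,0],"twist":[0,0,0]},{"offset":[-0.002,0.0115,0],"twist":[0,0,0]}]'>/dev/null; python3 f.py
python3 -m crank '[{"offset":[0,0,0.001],"twist":[0,0,0]},{"offset":[0,0,0.001],"twist":[0,0,0]}]'>/dev/null; python3 f.py
python3 -m crank '[{"offset":[0,0,0.001],"twist":[0,0,0]},{"offset":[0,0,0.001],"twist":[0,0,0]}]'>/dev/null; python3 f.py
python3 -m crank '[{"offset":[0,0,0.001],"twist":[0,0,0]},{"offset":[0,0,0.001],"twist":[0,0,0]}]'>/dev/null; python3 f.py
```

```text
tip rel hole ex,ey,z mm [0.4 6.1 5. ] F [-0.2 -0.4 -1. ] t 10.05
tip rel hole ex,ey,z mm [0.1 6.  3.8] F [ 0.3  0.6 -1.1] t 10.3
tip rel hole ex,ey,z mm [0.3 6.2 3.2] F [-0.5  0.5  0.9] t 10.55
tip rel hole ex,ey,z mm [0.2 6.3 2.3] F [-1.4 -1.2  1.6] t 10.8
```

```bash
for i in 1 2; do python3 -m crank '[{"offset":[0,0,0.001],"twist":[0,0,0]},{"offset":[0,0,0.001],"twist":[0,0,0]}]'>/dev/null; python3 f.py; done; python3 fit1.py | tail -12 | sed -n 3,5p; python3 -c "
from h import *
o=get_obs();print(o['tool_pos'])"
```

```text
tip rel hole ex,ey,z mm [0.1 6.3 1.1] F [-3.  -0.2  3. ] t 11.05
tip rel hole ex,ey,z mm [ 0.2  6.2 -0.1] F [-2.5  0.5  1.8] t 11.3
-0.3 [ 0.08701876 -0.00035771] 9.51 [4.47 5.04]
-0.2 [ 8.75887702e-02 -6.38596631e-05] 8.81 [3.64 5.17]
-0.1 [8.76495856e-02 9.71753250e-05] 8.3 [3.54 4.77]
[0.52537774 0.04943953 0.06470847]
```

Contact starts at wire z ≈ 71 mm, so the plate tilts about 0.2 rad down, and it swings at 3 N. I'll press it to its lower stop, where its angle is known (0.5).

```bash
python3 -m crank '[{"offset":[0,0,0.001],"twist":[0,0,0]},{"offset":[0,0,0.002],"twist":[0,0,0]},{"offset":[0,0,0.003],"twist":[0,0,0]},{"offset":[0,0,0.003],"twist":[0,0,0]}]'>/dev/null; python3 f.py;for i in 1 2 3; do python3 -m crank '[{"offset":[0,0,0.001],"twist":[0,0,0]},{"offset":[0,0,0.001],"twist":[0,0,0]}]'>/dev/null; python3 f.py; done
```

```text
tip rel hole ex,ey,z mm [ 0.2  6.1 -3.2] F [-2.2  1.   1.8] t 11.8
tip rel hole ex,ey,z mm [ 0.3  6.2 -3.8] F [-2.6  1.1  4. ] t 12.05
tip rel hole ex,ey,z mm [ 0.4  6.4 -4.4] F [-2.7 -0.3  6.2] t 12.3
tip rel hole ex,ey,z mm [ 0.5  6.5 -4.9] F [-4.3  0.   8.5] t 12.55
```

```bash
python3 -m crank '[{"offset":[0,0,-0.006],"twist":[0,0,0]},{"offset":[0,0,-0.006],"twist":[0,0,0]},{"offset":[-0.010,0,-0.006],"twist":[0,0,0]},{"offset":[-0.019,0,-0.006],"twist":[0,0,0]},{"offset":[-0.019,0,-0.006],"twist":[0,0,0]},{"offset":[-0.019,0,-0.006],"twist":[0,0,0]}]'>/dev/null; python3 f.py; cat > fit2.py <<'E'
exec(open("fit1.py").read().split("for N in")[0])
for th in(-.3,-.2,-.1):
  for k in(0,1):
    rr=differential_evolution(lambda p:cost([p[0],p[1],th],True)[k],[(.075,.115),(-.015,.015)],seed=1,maxiter=25); print(th,"top side".split()[k],rr.x.round(4),round(rr.fun,2))
E
python3 fit2.py | tail -6
```

```text
tip rel hole ex,ey,z mm [  0.3 -13.   -0. ] F [-0.5 -0.3 -1.2] t 13.3
-0.3 top [0.0926 0.0012] 1.4
-0.3 side [ 0.0816 -0.0016] 2.63
-0.2 top [0.0925 0.001 ] 1.48
-0.2 side [ 0.0821 -0.0013] 2.89
-0.1 top [0.0937 0.001 ] 1.48
-0.1 side [ 0.0826 -0.0009] 3.14
```

```bash
python3 -m crank '[{"offset":[0,0,0.012],"twist":[0,0,0]},{"offset":[0,0,0.020],"twist":[0,0,0]},{"offset":[0,0.001,0.020],"twist":[0,0,0]},{"offset":[0.006,0.001,0.020],"twist":[0,0,0]},{"offset":[0.010,0.001,0.020],"twist":[0,0,0]},{"offset":[0.0125,0.001,0.020],"twist":[0,0,0]},{"offset":[0.0125,0.001,0.020],"twist":[0,0,0]}]'>/dev/null; python3 f.py
```

```text
tip rel hole ex,ey,z mm [  1.3  -0.  -19.8] F [-0.6 -0.6 -0.8] t 14.18
```

Free past the near face (−2 mm) with no force. Pushing further in, then a small pull test.

```bash
python3 -m crank '[{"offset":[0.003,0,0],"twist":[0,0,0]},{"offset":[0.006,0,0],"twist":[0,0,0]},{"offset":[0.009,0,0],"twist":[0,0,0]},{"offset":[0.009,0,0],"twist":[0,0,0]}]'>/dev/null; python3 f.py; python3 -m crank '[{"offset":[0,-0.003,0],"twist":[0,0,0]},{"offset":[0,-0.006,0],"twist":[0,0,0]},{"offset":[0,-0.009,0],"twist":[0,0,0]}]'>/dev/null; python3 f.py;python3 -m crank '[{"offset":[0,-0.002,0],"twist":[0,0,0]},{"offset":[0,-0.004,0],"twist":[0,0,0]}]'>/dev/null; python3 f.py
```

```text
tip rel hole ex,ey,z mm [  1.3   8.9 -19.9] F [-0.3 -1.  -1.9] t 14.68
tip rel hole ex,ey,z mm [ -7.6   8.6 -19.8] F [ 2.  -1.  -2.3] t 15.05
tip rel hole ex,ey,z mm [-11.8   8.6 -19.9] F [ 3.5  0.1 -0.6] t 15.3
```

```bash
python3 -m crank '[{"offset":[0,-0.008,0],"twist":[0,0,0]},{"offset":[0,-0.016,0],"twist":[0,0,0]},{"offset":[0,-0.024,0],"twist":[0,0,0]},{"offset":[0,-0.032,0],"twist":[0,0,0]},{"offset":[0,-0.040,0],"twist":[0,0,0]},{"offset":[0,-0.048,0],"twist":[0,0,0]},{"offset":[0,-0.056,0],"twist":[0,0,0]},{"offset":[0,-0.064,0],"twist":[0,0,0]},{"offset":[0,-0.072,0],"twist":[0,0,0]},{"offset":[0,-0.080,0],"twist":[0,0,0]}]'>/dev/null; python3 f.py; python3 see.py 8 >/dev/null; python3 - <<'E'
from h import *
s=cv2.imread("pics/s8.png");t=cv2.imread("pics/t8.png")
cv2.imwrite("pics/c8.png",np.hstack([tile(t,310,200,80,80,400,400),tile(s,325,215,80,80,400,400)]))
E
```

```text
tip rel hole ex,ey,z mm [-92.3   8.6 -20. ] F [ 3.6  0.7 -0.8] t 16.55
```

View pics/c8.png

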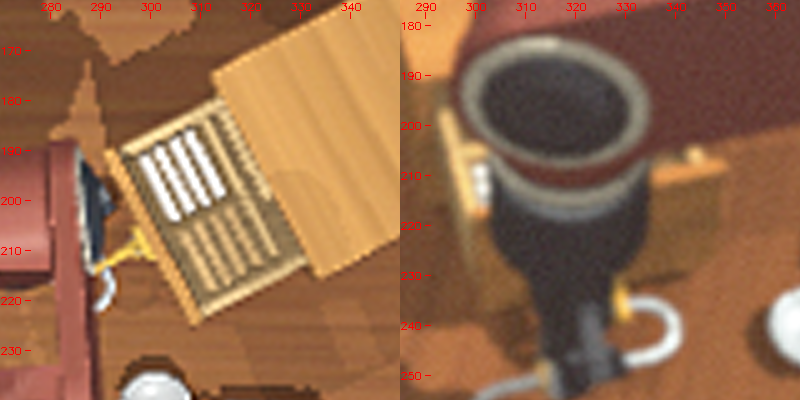

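The tray is clearly out (tray front in the top view from (292,150+) to (309,224), lug now at (299,208)) and is following the hook. I'll pull on until the stop shows in the force.

```bash
python3 -m crank '[{"offset":[0,-0.003,0],"twist":[0,0,0]},{"offset":[0,-0.006,0],"twist":[0,0,0]},{"offset":[0,-0.009,0],"twist":[0,0,0]}]'>/dev/null; python3 f.py; for i in 1 2 3; do python3 -m crank '[{"offset":[0,-0.001,0],"twist":[0,0,0]},{"offset":[0,-0.002,0],"twist":[0,0,0]}]'>/dev/null; python3 f.py;done
```

```text
tip rel hole ex,ey,z mm [-100.8    8.6  -20. ] F [ 2.6 -0.7 -1.2] t 17.02
tip rel hole ex,ey,z mm [-102.     8.6  -19.8] F [ 6.7 -0.9 -1.6] t 17.27
tip rel hole ex,ey,z mm [-102.7    8.6  -19.3] F [10.3 -3.5  0.1] t 17.52
tip rel hole ex,ey,z mm [-103.3    8.6  -18.7] F [14.9 -4.9  1.6] t 17.77
```

```bash
python3 -m crank '[{"offset":[0,0.004,0],"twist":[0,0,0]},{"offset":[0,0.007,0.0005],"twist":[0,0,0]},{"offset":[0,0.0075,0.0005],"twist":[0,0,0]},{"offset":[0,0.0075,0.0005],"twist":[0,0,0]}]'>/dev/null; python3 f.py; python3 -m crank '[{"offset":[-0.005,0,0],"twist":[0,0,0]},{"offset":[-0.010,0,0],"twist":[0,0,0]},{"offset":[-0.015,0,0],"twist":[0,0,0]},{"offset":[-0.021,0,0],"twist":[0,0,0]},{"offset":[-0.021,0,0],"twist":[0,0,0]}]'>/dev/null; python3 f.py
```

```text
tip rel hole ex,ey,z mm [-99.7   8.5 -20.8] F [-0.2 -0.9 -1.8] t 18.27
tip rel hole ex,ey,z mm [-99.3 -12.8 -20.6] F [ 0.2 -0.1 -1.1] t 18.9
```

```bash
python3 -m crank '[{"offset":[0,-0.03,0],"twist":[0,0,0]},{"offset":[0,-0.05,-0.02],"twist":[0,0,0]},{"offset":[0,-0.05,-0.07],"twist":[0,0,0]},{"offset":[0,-0.05,-0.12],"twist":[0,0,0]},{"offset":[0,-0.05,-0.17],"twist":[0,0,0]},{"offset":[0,-0.05,-0.17],"twist":[0,0,0]},{"offset":[0,-0.05,-0.17],"twist":[0,0,0]}]'; python3 -c "
from h import *
delta([.4678,-.333,.2],-1.08)"
```

```text
t: 19.77
tool_pos: [0.4381, 0.1723, 0.2136]
tool_rot: [-3.047, -0.762, -0.001]
contact_force: [0.2, -0.3, -1.4]
opening: 0.0112
grip_force: 78.9
off mm [-211.7  459.8   13.2] twist [-0. -0. -0.] t 19.77
```

```bash
python3 -m crank '[{"offset":[-0.021,0.046,0],"twist":[0,0,0]},{"offset":[-0.042,0.092,0],"twist":[0,0,0]},{"offset":[-0.063,0.138,0],"twist":[0,0,0]},{"offset":[-0.085,0.184,0],"twist":[0,0,0]},{"offset":[-0.106,0.230,0],"twist":[0,0,0]},{"offset":[-0.127,0.276,0],"twist":[0,0,0]},{"offset":[-0.148,0.322,0],"twist":[0,0,0]},{"offset":[-0.169,0.368,0],"twist":[0,0,0]},{"offset":[-0.190,0.414,0],"twist":[0,0,0]},{"offset":[-0.2115,0.46,0],"twist":[0,0,0]},{"offset":[-0.2115,0.46,0.04],"twist":[0,0,0]},{"offset":[-0.2115,0.46,0.08],"twist":[0,0,0]},{"offset":[-0.2115,0.46,0.12],"twist":[0,0,0]},{"offset":[-0.2115,0.46,0.15],"twist":[0,0,0]},{"offset":[-0.2115,0.46,0.15],"twist":[0,0,0]},{"offset":[-0.2115,0.46,0.15],"twist":[0,0,0]}]'; python3 - <<'E'
from h import *
P=hookworld(dx=.005); S=np.ascontiguousarray(get_image("side")[:,:,::-1]);T=np.ascontiguousarray(get_image("top")[:,:,::-1])
a=np.linspace(0,6.283,60); 
C=np.c_[.4634+.084*np.cos(a),-.335+.084*np.sin(a),np.full(60,.016)]
def f(im,n,u,v):
    t=over(im,n,P,u,v,70,70,400,400); q=((proj(n,C)-[u,v])*400/70+200); cv2.polylines(t,[np.round(q).astype(np.int32)],True,(255,0,255),1); return t
cv2.imwrite("pics/c9.png",np.hstack([f(T,"top",408,212),f(S,"side",358,140)]))
delta([.4678,-.333,.009],-1.08)
E
```

```text
t: 21.78
tool_pos: [0.4685, -0.3329, 0.0638]
tool_rot: [-3.047, -0.762, -0.002]
contact_force: [0.2, -0.0, -0.5]
opening: 0.0111
grip_force: 79.0
off mm [-1.2 -1.5 56.4] twist [ 0.1 -0.1 -0. ] t 21.88
```

View pics/c9.png

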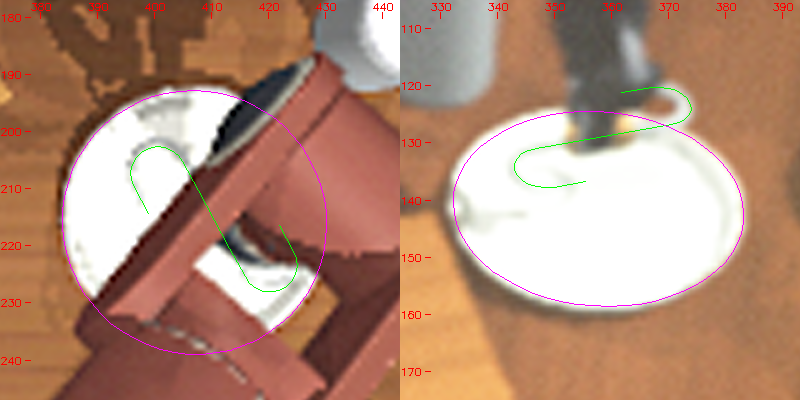

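The dish outline (magenta, centre about top (407,216)) matches in both views, and the hook hangs over its centre. Lowering.

```bash
python3 -m crank '[{"offset":[-0.001,-0.001,0.025],"twist":[0,0,0]},{"offset":[-0.001,-0.001,0.045],"twist":[0,0,0]},{"offset":[-0.001,-0.001,0.054],"twist":[0,0,0]},{"offset":[-0.001,-0.001,0.054],"twist":[0,0,0]},{"offset":[-0.001,-0.001,0.054],"twist":[0,0,0]}]'; python3 -m crank '[{"offset":[0,0,0.001],"twist":[0,0,0]},{"offset":[0,0,0.001],"twist":[0,0,0]}]'
```

```text
t: 22.5
tool_pos: [0.4676, -0.3327, 0.0101]
tool_rot: [-3.048, -0.762, -0.003]
contact_force: [0.5, 0.9, -1.2]
opening: 0.0114
grip_force: 79.0
t: 22.75
tool_pos: [0.4676, -0.3327, 0.0098]
tool_rot: [-3.047, -0.762, -0.002]
contact_force: [-1.9, 1.2, 5.4]
opening: 0.0113
grip_force: 79.8
```

Touching at TCP z ≈ 10 mm, as expected. Opening a little and lifting off.

```bash
python3 -m crank '[{"offset":[0,0,-0.0005],"twist":[0,0,0]},{"offset":[0,0,-0.0005],"twist":[0,0,0]},{"offset":[0,0,-0.0005],"twist":[0,0,0]},{"offset":[0,0,-0.0005],"twist":[0,0,0]}]' 0.27; python3 -m crank '[{"offset":[0,0,-0.02],"twist":[0,0,0]},{"offset":[0,0,-0.06],"twist":[0,0,0]},{"offset":[0,0,-0.12],"twist":[0,0,0]},{"offset":[0,0,-0.18],"twist":[0,0,0]},{"offset":[0,-0.05,-0.22],"twist":[0,0,0]},{"offset":[0,-0.11,-0.22],"twist":[0,0,0]},{"offset":[0,-0.17,-0.22],"twist":[0,0,0]},{"offset":[0,-0.23,-0.22],"twist":[0,0,0]},{"offset":[0,-0.29,-0.22],"twist":[0,0,0]},{"offset":[0,-0.35,-0.22],"twist":[0,0,0]},{"offset":[0,-0.41,-0.22],"twist":[0,0,0]},{"offset":[0,-0.45,-0.22],"twist":[0,0,0]},{"offset":[0,-0.45,-0.22],"twist":[0,0,0]}]';python3 - <<'E'
from h import *
S=np.ascontiguousarray(get_image("side")[:,:,::-1]);T=np.ascontiguousarray(get_image("top")[:,:,::-1])
cv2.imwrite("pics/c10.png",np.hstack([tile(T,370,205,130,130,400,400),tile(S,340,160,130,130,400,400)]))
print(get_obs()["contact_force"])
E
```

```text
t: 23.25
tool_pos: [0.4672, -0.3324, 0.0092]
tool_rot: [-3.047, -0.762, -0.002]
contact_force: [0.1, 0.7, -0.2]
opening: 0.0234
grip_force: 0.0
t: 24.88
tool_pos: [0.2565, 0.0665, 0.2297]
tool_rot: [-3.044, -0.772, 0.001]
contact_force: [-0.0, -0.2, 0.2]
opening: 0.023
grip_force: 0.0
[ 0.18441608 -0.71817567 -0.45615519]
```

View pics/c10.png

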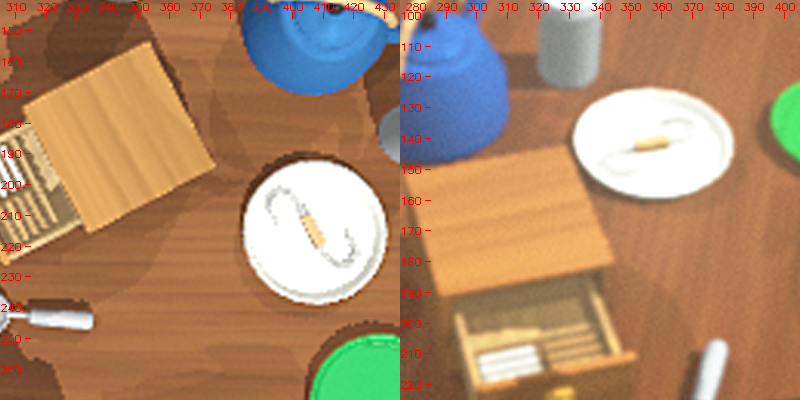

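The hook lies flat in the dish (sleeve at top (407,215), dish centre (407,216)). The tray is fully out and the arm is clear. Handing in.

```bash
python3 -c "
from station import *
print(finish_job())"
```

```text
the job is handed in; nothing more can be done
None
```

The tray was drawn out to its stop with the S-hook and left open, the hook lies flat in the white dish, and the job was handed in at about 25 s, with no verdict returned.

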